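# Stand the tallest pigment jar in the empty jar stand

## Task

Two square wooden jar stands are fixed to the bench; one already holds a jar. Of the three pigment jars standing loose on the bench top, take the tallest and stand it upright in the well of the empty stand, right down on the floor of the well, setting it down rather than dropping it. Leave the other three jars standing where they are.

Things in the scene. Friction and masses are not known exactly. Their poses are not given: they have to be found in the camera images.
- tall_jar: the jar to move: a slim round pigment jar with a screwed-on lid, clearly the tallest of the three on the bench top, 78 mm high. Body 48 mm in diameter up to 61 mm, lid 45 mm in diameter from there to the top. About 0.16 kg. Origin at the centre of its underside, z up. Starts upright on the bench.
- short_jar: bystander: a slim round pigment jar of the same diameter, 48 mm, but only 58 mm high; origin at the centre of its underside, upright on the bench
- wide_jar: bystander: a wider, squat round pigment jar, 54 mm in diameter and 58 mm high; origin at the centre of its underside, upright on the bench
- stood_jar: bystander: a round pigment jar, 54 mm in diameter and 68 mm high, already standing in the well of the other stand; origin at the centre of its underside
- free_stand: the empty jar stand: a square wooden block 100 x 100 mm, 26 mm high, fixed to the bench, with one round well 64 mm in diameter and 20 mm deep in the middle of its top; the rim of the well has a 4 mm chamfer. Origin at the centre of its underside, z up, x and y along its sides.
- free_stand_floor (a point): centre of the floor of the empty stand's well, 6 mm above the bench; the underside of the jar ends here (the well's mouth is 20 mm higher)
- taken_stand: the other jar stand, identical in shape, which already holds stood_jar; origin at the centre of its underside; fixed to the bench
There are look-alikes about, which are no part of the job. What is shaped like the tall_jar but green is not meant.

How it is judged:
At the end, for the whole second after the job is handed in: The tallest jar stands upright (within 0.1 rad) and still in the well of the empty stand, its underside within 4 mm of the well's floor and its axis within 12 mm of the well's axis; the other three jars stand upright within 30 mm of where they were (horizontal distance between tall_jar and free_stand_floor below 0.012 m and z of tall_jar in the frame of free_stand_floor below 0.004 m and angle between each of tall_jar, short_jar, wide_jar, stood_jar's own z axis and vertical below 0.1 rad and linear speed of tall_jar below 0.02 m/s and distance of each of short_jar, wide_jar, stood_jar from where it was at the start of the episode below 0.03 m); the robot touches nothing.
It fails at once if the tall jar is dropped (falls faster than 0.8 m/s, a fall of over 30 mm, out of the fingers) (linear speed of tall_jar above 0.8 m/s and contact force between the fingers and tall_jar below 0.05 N).
It fails at once if another jar is knocked over or shifted by more than 30 mm (distance of any of short_jar, wide_jar, stood_jar from where it was at the start of the episode above 0.03 m or angle between any of short_jar, wide_jar, stood_jar's own z axis and vertical above 0.5 rad).
It also fails if it takes over 40 s, if anything falls off the work surface, if the arm or the gripper's body presses on something with over 40 N, if the wrist force passes 120 N, or if a joint passes its speed limit or range.

## Robot

A 6-joint arm with a two-finger parallel gripper is mounted at the origin on a cart in front of the work surface, level with it; the furniture and walls round the work are solid. World frame = base frame: x ahead of the robot, y to its left, z up, the work surface at z = 0. Lengths are in m, angles in rad, forces in N, time in s.
With the tool pointing down it reaches from about 0.425 to 0.925 m from the base axis. Payload 12.5 kg.
Tool frame: the origin (TCP) lies at the very end of the fingers, on their centre line; the grasp point (between the pads) lies bot.pinch_z behind it (bot.pinch_z is the distance from the TCP to the grasp point, in m); z points along the fingers, y is the line along which they close (so a half turn about z gives the same grasp; the last joint's range is limited). The gripper opens to 85 mm and grips with 20 to 120 N. Pads are 22 mm wide; open, the fingers measure 114 mm over their backs; the gripper's body (76 mm by 85 mm) begins 54 mm behind the grasp point. The pads swing forward as they close: fully open they stand 13 mm farther back than shut.
Start: joints at [1.051, 0.491, 1.559, -0, 1.092, -0.106], TCP at [0.251, 0.572, 0.231] pointing down, gripper open.
Joint ranges: [-3.1, 3.1], [-0.84, 2.19], [0.05, 2.79], [-1.13, 4.28], [0.06, 2.93], [-2.69, 2.69]. Speed limits (rad/s): [2.22, 2.22, 2.79, 3.14, 3.14, 3.14].

## Interface

Orientations are given as a unit quaternion [x, y, z, w].
In Python, from cell import bot gives the robot as it stands.
- The arm moves only by the tool move_arm, never from a script. Its argument "series" is a list of rows, each an object with "travel": the shift along the tool's x, y, z in m, a list of three; "delta_rot": the turn, a rotation vector about the tool's x, y, z in rad, a list of three; "gripper": the finger opening in m, from 0 to 0.0854. A call has 1 to 8 rows; each row is the pose to reach, as a shift and turn from the pose commanded when the call began, along the tool's axes at that moment; what a row does not reach only later rows make up. A row lasts 1/10 s, in which the tool goes at most 50 mm and 8.59 degrees, less where a joint would pass 70% of its speed; a pose out of reach is approached as far as the arm can. A call with a gripper value outside its range is refused whole. The fingers move at their own pace and stop on an object; "force" is the grip in N (left out, the last holds). Time passes only in rows, so rows that repeat a pose let the fingers close. It gives the time, the measured TCP pose, the force, the opening and the grip force at its end, in the units of the state.
- bot.sense(): the state, without advancing time (a new reading comes with each control period).
- bot.read_camera(name): name is "side" or "top"; returns the picture (384x512x3 uint8, red, green, blue); there is no depth.
- bot.camera_params(name): a dict with "vertical_fov" (degrees; the focal length in pixels is half the picture's height over the tangent of half this angle, whatever the lens; pixels are square), "cx", "cy" (the principal point, pixels), "view" (4x4, takes a point from world to camera coordinates). Camera axes: x right, y up, looking along -z (the intrinsics and any distortion apply to the point x, -y, -z); pixel columns grow to the right and rows downward; lengths in m; the calibration is good to about 2 mm. A picture is of the moment at which its call begins. camera_params takes no time and is no camera call.
- bot.sign_off(): hands the job in; it is judged then, once.
Trained networks look in the newest picture that a camera, given by its name, has taken for a name from the list of things; names that differ only in an ending like _2 or _b are one class to them, and where a whole thing is asked for, a point or a joint stands for the part that bears it (a point fixed in the world has none). Each returns a list of dicts, best first, with "score" (0 to 1); they miss things now and then, are a little off and sometimes report something else, mostly with a low value. They report only what shows in the picture. A call takes as long as a camera call. They do not tell look-alikes from the thing itself.
- bot.outline_of(camera, query): "mask" (384x512 bool, what is visible of it) and "position" ([column, row] in pixels, amid what is visible of it).
The state is a dict: "time": time; "joints": joint angles; "joint_vel": joint speeds; "joint_torque": joint torques, N m; "ee_pos": TCP position; "orientation": TCP orientation; "force": force on the tool from outside, world axes, zero at the start; "torque": the same for the moment, N m; "width": finger opening in m; "grip_force": force on a finger pad.
Only numpy, scipy, OpenCV 4.12 (cv2) and the standard library are available. Lean on these libraries where they do the work, as an engineer would, in place of code of your own. Each camera call takes 0.05 s, during which the arm holds its last target. There are 200 camera calls.

## Working session

There is one attempt and no reset: what is moved stays moved. The work goes in short steps, Python scripts to look and compute and a tool call to move; the robot and the scene stay as the last step left them, time stands still between calls to the robot, and variables do not carry over. Pictures are saved under pics/ and viewed, at most 10 in all, crops included, and the job is handed in when it is done.

Besides the shell and the picture viewer there is one more tool, called after "Emit:" by a JSON object that holds its "op" and its "data". move_arm: Moves the arm, as the interface text tells. Its arguments: {"type":"object","properties":{"series":{"type":"array","items":{"type":"object","properties":{"travel":{"type":"array","items":{"type":"number"}},"delta_rot":{"type":"array","items":{"type":"number"}},"gripper":{"type":"number"}}}},"force":{"type":"number"}},"required":["series"]}

```bash
mkdir -p pics; cat > h.py <<'E'
import numpy as np,cv2
from cell import bot
def params(n):
    p=bot.camera_params(n);V=np.array(p["view"]);f=192/np.tan(np.radians(p["vertical_fov"])/2)
    return p,V,f
def proj(n,P):
    p,V,f=params(n);c=V[:3,:3]@np.asarray(P,float)+V[:3,3]
    return np.array([p["cx"]+f*c[0]/-c[2],p["cy"]-f*c[1]/-c[2]])
def onz(n,uv,z):
    p,V,f=params(n);R=V[:3,:3];o=-R.T@V[:3,3]
    d=R.T@np.array([(uv[0]-p["cx"])/f,-(uv[1]-p["cy"])/f,-1])
    return o+d*(z-o[2])/d[2]
E
python3 - <<'E'
from h import *
print(bot.pinch_z,bot.sense())
for n in("top","side"):
    im=bot.read_camera(n);cv2.imwrite(f"pics/{n}0.png",im[:,:,::-1])
    print(n,bot.camera_params(n))
    for q in("tall_jar","short_jar","wide_jar","stood_jar","free_stand","taken_stand"):
        for r in bot.outline_of(n,q)[:4]:
            ys,xs=np.nonzero(r["mask"])
            print(q,round(r["score"],2),np.round(r["position"]),xs.min(),xs.max(),ys.min(),ys.max(),im[r["mask"]].mean(0).round())
E
```

```text
0.0187 {'time': 0.0, 'joints': array([ 1.05140677e+00,  4.91567726e-01,  1.55950555e+00, -2.78108147e-05,
        1.09166312e+00, -1.05574403e-01]), 'joint_vel': array([-0.0002994 , -0.00015283, -0.0003647 ,  0.00106032, -0.00255595,
        0.00059015]), 'joint_torque': array([-1.79067061e-03, -6.18441224e+01, -2.61582398e+01, -1.53441270e-04,
        4.14555529e-03, -6.95646258e-05]), 'ee_pos': array([0.25116465, 0.5720463 , 0.23070334]), 'orientation': array([ 2.05428108e-01,  9.78672042e-01, -5.47967191e-04, -1.64066051e-04]), 'force': array([-0.21118646, -0.20791497, -0.62476393]), 'torque': array([ 0.01979799,  0.00744764, -0.02185884]), 'grip_force': 0.0, 'width': 0.08514112255990526}
top {'vertical_fov': 44.550092318862006, 'cx': 263.5118406278358, 'cy': 187.01996638773966, 'view': array([[ 0.02338584, -0.99965526, -0.01193585,  0.0471993 ],
       [ 0.98934513,  0.02142524,  0.14400405, -0.58520094],
       [-0.14369868, -0.01517633,  0.98950511, -1.4254105 ],
       [ 0.        ,  0.        ,  0.        ,  1.        ]])}
tall_jar 0.64 [315. 143.] 305 320 135 153 [36. 91. 47
[... 500 characters left out ...]
57431e-04,
         5.57052367e-01],
       [-4.69908670e-02, -5.86410365e-01,  8.08649950e-01,
         2.48548410e-02],
       [ 6.56331556e-02,  8.05982263e-01,  5.88289793e-01,
        -1.02624469e+00],
       [ 0.00000000e+00,  0.00000000e+00,  0.00000000e+00,
         1.00000000e+00]])}
tall_jar 0.94 [194. 161.] 187 204 148 177 [41. 69. 45.]
tall_jar 0.62 [224. 171.] 219 234 158 188 [56. 51. 41.]
short_jar 0.57 [233. 152.] 222 238 142 162 [42. 42. 48.]
wide_jar 0.59 [234. 132.] 226 241 122 142 [60. 45. 39.]
stood_jar 0.95 [316. 280.] 301 331 262 300 [103.  91.  82.]
stood_jar 0.59 [290. 158.] 268 306 142 168 [100.  71.  51.]
taken_stand 0.82 [306. 299.] 279 349 269 321 [106.  74.  52.]
```

View pics/top0.png

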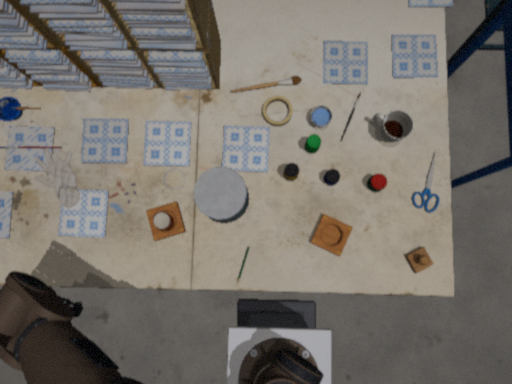

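View pics/side0.png

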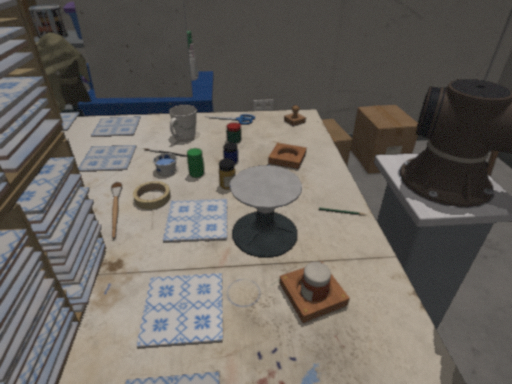

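The top view shows these jars: green at (313,143), dark-lidded amber at (291,171), dark blue at (331,177) and red-lidded at (377,182). The empty stand is at (331,234), the taken stand at (166,221), and a turntable at (221,194). Next I fit cylinders to the outlines for position and height, and enlarge the candidates.

```bash
python3 - <<'E'
from h import *
from scipy.optimize import least_squares
a=np.linspace(0,2*np.pi,40)
def box(n,x,y,h,r):
    P=[proj(n,(x+r*np.cos(t),y+r*np.sin(t),z)) for t in a for z in(0,h)]
    P=np.array(P);return np.r_[P.min(0),P.max(0)]
cand={"green":((305,135,321,154),(187,148,205,178)),"amber":((284,163,300,182),(219,158,235,189)),
"blue":((323,169,340,186),(222,142,239,163)),"red":((367,174,387,192),(226,122,242,143))}
for k,(t,s) in cand.items():
    x0=onz("top",((t[0]+t[2])/2,(t[1]+t[3])/2),.03)
    f=lambda p:np.r_[box("top",*p)-t,box("side",*p)-s]
    r=least_squares(f,[x0[0],x0[1],.06,.025],x_scale=.01)
    print(k,r.x.round(4),r.fun.round(1))
bot.read_camera("top")
for r in bot.outline_of("top","wide_jar")+bot.outline_of("top","free_stand"):
    m=r["mask"].astype(np.uint8)
    if m.sum()>700:
        rc=cv2.minAreaRect(cv2.findNonZero(m));print(r["position"],rc)
        print([onz("top",c,.026).round(3) for c in cv2.boxPoints(rc)],onz("top",rc[0],.026),proj("side",onz("top",rc[0],.026)))
im=cv2.imread("pics/top0.png")[120:265,270:400];s=cv2.imread("pics/side0.png")[110:200,170:320]
h=lambda i:cv2.resize(i,None,fx=580/i.shape[0]*.6,fy=580/i.shape[0]*.6,interpolation=2)
A,B=cv2.resize(im,(312,348),interpolation=2),cv2.resize(s,(480,288),interpolation=2)
B=cv2.copyMakeBorder(B,0,60,0,0,0);cv2.imwrite("pics/crop.png",np.hstack([A,B]))
E
```

```text
Traceback (most recent call last):
  File "h.py", line 7, in proj
    p,V,f=params(n);c=V[:3,:3]@np.asarray(P,float)+V[:3,3]
          ~~~~~~^^^
  File "h.py", line 4, in params
    p=bot.camera_params(n);V=np.array(p["view"]);f=192/np.tan(np.radians(p["vertical_fov"])/2)
ValueError: time passes only in moves, steps and waits
```

Too many calls to `camera_params`, so I'll cache it.

```bash
sed -i 's/^from cell import bot/from cell import bot\nimport functools/; s/^def params/@functools.cache\ndef params/' h.py
cat > fit.py <<'E'
from h import *
from scipy.optimize import least_squares
a=np.linspace(0,2*np.pi,40)
def box(n,x,y,h,r):
    P=np.array([proj(n,(x+r*np.cos(t),y+r*np.sin(t),z)) for t in a for z in(0,h)])
    return np.r_[P.min(0),P.max(0)]
def fit(t,s):
    x0=onz("top",((t[0]+t[2])/2,(t[1]+t[3])/2),.03)
    r=least_squares(lambda p:np.r_[box("top",*p)-t,box("side",*p)-s],[x0[0],x0[1],.06,.025],x_scale=.01)
    return r.x.round(4),r.fun.round(1)
E
python3 - <<'E'
from fit import *
cand={"green":((305,135,321,154),(187,148,205,178)),"amber":((284,163,300,182),(219,158,235,189)),
"blue":((323,169,340,186),(222,142,239,163)),"red":((367,174,387,192),(226,122,242,143))}
for k,(t,s) in cand.items(): print(k,*fit(t,s))
bot.read_camera("top")
for r in bot.outline_of("top","wide_jar")+bot.outline_of("top","free_stand"):
    m=r["mask"].astype(np.uint8)
    if m.sum()>700:
        rc=cv2.minAreaRect(cv2.findNonZero(m));print(r["position"],rc)
        print([onz("top",c,.026).round(3) for c in cv2.boxPoints(rc)],onz("top",rc[0],.026),proj("side",onz("top",rc[0],.026)))
im=cv2.imread("pics/top0.png")[120:265,270:400];s=cv2.imread("pics/side0.png")[110:200,170:320]
A,B=cv2.resize(im,(312,348),interpolation=2),cv2.resize(s,(480,288),interpolation=2)
B=cv2.copyMakeBorder(B,0,60,0,0,0);cv2.imwrite("pics/crop.png",np.hstack([A,B]))
E
```

```text
green [ 0.724  -0.0923  0.0726  0.0228] [-0.5 -0.  -0.1  0.3 -0.1  0.  -0.2 -1. ]
amber [ 0.6329 -0.0273  0.0732  0.0228] [ 0.1  0.2 -0.4 -0.5 -0.5 -0.   0.8 -0.5]
blue [ 0.6208 -0.1549  0.0535  0.0236] [ 0.3 -0.1  0.5  0.3  0.6  0.1 -0.7  1.5]
red [ 0.6057 -0.2969  0.0535  0.0257] [-0.1 -0.1 -0.   0.5  0.1  0.  -0.6 -0.3]
[330.9, 233.9] ((331.5000305175781, 235.00003051757812), (33.09380340576172, 31.752164840698242), 26.56505012512207)
[array([ 0.417, -0.087,  0.026]), array([ 0.507, -0.13 ,  0.026]), array([ 0.463, -0.223,  0.026]), array([ 0.374, -0.179,  0.026])] [ 0.43995302 -0.15472783  0.026     ] [287.60607784 151.16024831]
```

View pics/crop.png

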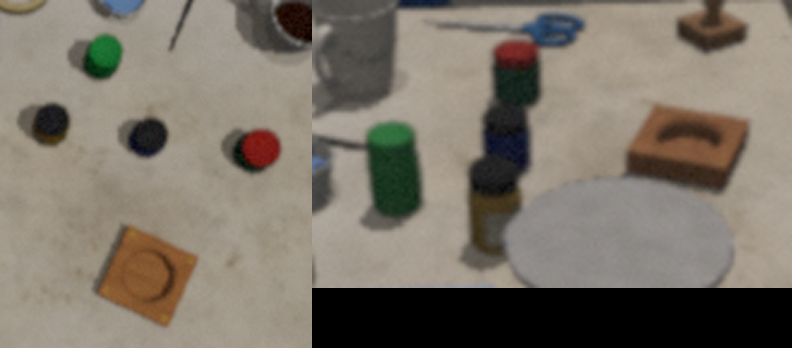

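The crop shows amber (291,171) as tall as the green look-alike, with a fitted height of about 73 mm. Blue (331,177) and red (377,182) both fit at about 53 mm. The green one is excluded, so tall_jar is amber, at about (0.633, -0.027). The empty stand is at (331,234). I'll refine the stand with both views, find the turntable's height, and compute the shifts.

```bash
cat > go.py <<'E'
from h import *
from scipy.spatial.transform import Rotation as Ro
def shift(P):
    s=bot.sense();print("t",s["time"],"tcp",s["ee_pos"].round(4),"travel",Ro.from_quat(s["orientation"]).inv().apply(np.array(P)-s["ee_pos"]).round(4))
E
python3 - <<'E'
from fit import *
from go import *
M={}
for n,qs in(("top",("wide_jar","free_stand")),("side",("stood_jar","free_stand"))):
    bot.read_camera(n)
    for q in qs:
        for r in bot.outline_of(n,q):
            if np.linalg.norm(np.array(r["position"])-proj(n,(.441,-.155,.02)))<15 and n not in M: M[n]=r["mask"];print(n,q,r["mask"].sum())
def ext(P):  # support in 16 directions
    d=np.array([[np.cos(t),np.sin(t)] for t in np.arange(0,2*np.pi,np.pi/8)]);return (P@d.T).max(0)
obs={n:ext(np.argwhere(m)[:,::-1]+.5) for n,m in M.items()}
def res(p):
    c,s=np.cos(p[2]),np.sin(p[2])
    B=[(p[0]+c*u-s*v,p[1]+s*u+c*v,z) for u in(-.05,.05) for v in(-.05,.05) for z in(0,.026)]
    return np.concatenate([ext(np.array([proj(n,b) for b in B]))-obs[n] for n in M])
r=least_squares(res,[.441,-.155,-.45],x_scale=.01,loss="soft_l1");print("stand",r.x.round(4),res(r.x).round(1))
f=lambda p:np.r_[proj("top",p)-(221,194),proj("side",p)-(265,187)]
print("table disc",least_squares(f,[.57,.2,.1]).x.round(3))
shift((.633,-.027,.2));shift((.633,-.027,.03))
E
```

```text
top free_stand 1057
side free_stand 727
stand [ 0.4389 -0.1555 -0.4067] [ 1.4 -0.1  1.4  1.5  1.4  0.3  1.9  1.9  1.6  0.5  1.2  0.7  0.4 -0.3
  1.7  1.7  0.1 -0.1  0.7  0.5  0.3  0.7  1.5  1.1  0.4  0.9  1.8  2.1
  2.1  1.7  1.7  1. ]
table disc [0.549 0.183 0.135]
t 1.15 tcp [0.2513 0.5723 0.2313] travel [-0.5904 -0.3952  0.0313]
t 1.15 tcp [0.2513 0.5723 0.2313] travel [-0.5904 -0.3952  0.2013]
```

Emit:
{"op": "move_arm", "data": {"series": [{"travel": [-0.037, -0.025, 0], "gripper": 0.085}, {"travel": [-0.074, -0.05, 0], "gripper": 0.085}, {"travel": [-0.111, -0.074, 0], "gripper": 0.085}, {"travel": [-0.148, -0.099, 0], "gripper": 0.085}, {"travel": [-0.185, -0.124, 0], "gripper": 0.085}, {"travel": [-0.222, -0.149, 0], "gripper": 0.085}, {"travel": [-0.259, -0.173, 0], "gripper": 0.085}, {"travel": [-0.295, -0.198, 0], "gripper": 0.085}]}}

```text
schema error: expected keys travel, delta_rot, gripper
```

Emit:
{"op": "move_arm", "data": {"series": [{"travel": [-0.037, -0.025, 0], "gripper": 0.085}, {"travel": [-0.074, -0.05, 0], "gripper": 0.085}, {"travel": [-0.111, -0.074, 0], "gripper": 0.085}, {"travel": [-0.148, -0.099, 0], "gripper": 0.085}, {"travel": [-0.185, -0.124, 0], "gripper": 0.085}, {"travel": [-0.222, -0.149, 0], "gripper": 0.085}, {"travel": [-0.259, -0.173, 0], "gripper": 0.085}, {"travel": [-0.295, -0.197, 0], "gripper": 0.085}]}}

```text
schema error: expected keys travel, delta_rot, gripper
```

```bash
python3 - <<'E'
from go import *
shift((.633,-.027,.11));shift((.633,-.027,.03))
for n in("top","side"):
    im=bot.read_camera(n);c=proj(n,(.633,-.027,.08)).round().astype(int);print(n,c)
    k=im[max(c[1]-60,0):c[1]+60,c[0]-60:c[0]+60,::-1];globals()[n]=cv2.resize(k,(400,400),interpolation=2)
cv2.imwrite("pics/pre.png",np.hstack([top,side]))
E
```

```text
t 1.15 tcp [0.2513 0.5723 0.2313] travel [-0.5904 -0.3952  0.1213]
t 1.15 tcp [0.2513 0.5723 0.2313] travel [-0.5904 -0.3952  0.2013]
top [292 170]
side [227 160]
```

View pics/pre.png

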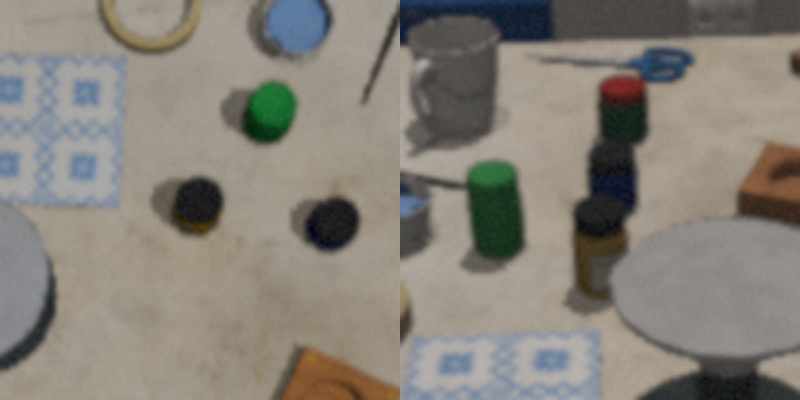

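The picture shows the same scene, because the moves were refused for a missing `delta_rot`. The lid centre is at (291.5,169.5), within a pixel of the predicted position. Resending the moves.

Emit:
{"op": "move_arm", "data": {"series": [{"travel": [-0.037, -0.025, 0], "delta_rot": [0, 0, 0], "gripper": 0.085}, {"travel": [-0.074, -0.05, 0], "delta_rot": [0, 0, 0], "gripper": 0.085}, {"travel": [-0.111, -0.074, 0], "delta_rot": [0, 0, 0], "gripper": 0.085}, {"travel": [-0.148, -0.099, 0], "delta_rot": [0, 0, 0], "gripper": 0.085}, {"travel": [-0.185, -0.124, 0], "delta_rot": [0, 0, 0], "gripper": 0.085}, {"travel": [-0.222, -0.149, 0], "delta_rot": [0, 0, 0], "gripper": 0.085}, {"travel": [-0.259, -0.173, 0], "delta_rot": [0, 0, 0], "gripper": 0.085}, {"travel": [-0.295, -0.198, 0], "delta_rot": [0, 0, 0], "gripper": 0.085}]}}

```text
time: 2.05
ee_pos: [0.4426, 0.2708, 0.2315]
orientation: [0.205, 0.979, 0.0, 0.0]
force: [0.9, 0.5, -0.8]
width: 0.085
grip_force: 0.0
```

Emit:
{"op": "move_arm", "data": {"series": [{"travel": [-0.037, -0.025, 0], "delta_rot": [0, 0, 0], "gripper": 0.085}, {"travel": [-0.074, -0.05, 0], "delta_rot": [0, 0, 0], "gripper": 0.085}, {"travel": [-0.111, -0.074, 0], "delta_rot": [0, 0, 0], "gripper": 0.085}, {"travel": [-0.148, -0.099, 0], "delta_rot": [0, 0, 0], "gripper": 0.085}, {"travel": [-0.185, -0.124, 0], "delta_rot": [0, 0, 0], "gripper": 0.085}, {"travel": [-0.222, -0.149, 0], "delta_rot": [0, 0, 0], "gripper": 0.085}, {"travel": [-0.259, -0.173, 0], "delta_rot": [0, 0, 0], "gripper": 0.085}, {"travel": [-0.295, -0.197, 0], "delta_rot": [0, 0, 0], "gripper": 0.085}]}}

```text
time: 2.85
ee_pos: [0.6335, -0.0284, 0.2314]
orientation: [0.206, 0.979, 0.0, 0.0]
force: [0.8, 0.3, -0.2]
width: 0.0848
grip_force: 0.0
```

```bash
python3 - <<'E'
from go import *
shift((.633,-.027,.11));shift((.633,-.027,.03))
E
```

```text
t 2.85 tcp [ 0.6335 -0.0284  0.2314] travel [0.0011 0.0011 0.1214]
t 2.85 tcp [ 0.6335 -0.0284  0.2314] travel [0.0011 0.0011 0.2014]
```

Emit:
{"op": "move_arm", "data": {"series": [{"travel": [0.001, 0.001, 0.04], "delta_rot": [0, 0, 0], "gripper": 0.085}, {"travel": [0.001, 0.001, 0.08], "delta_rot": [0, 0, 0], "gripper": 0.085}, {"travel": [0.001, 0.001, 0.11], "delta_rot": [0, 0, 0], "gripper": 0.085}, {"travel": [0.001, 0.001, 0.13], "delta_rot": [0, 0, 0], "gripper": 0.085}, {"travel": [0.001, 0.001, 0.15], "delta_rot": [0, 0, 0], "gripper": 0.085}, {"travel": [0.001, 0.001, 0.17], "delta_rot": [0, 0, 0], "gripper": 0.085}, {"travel": [0.001, 0.001, 0.19], "delta_rot": [0, 0, 0], "gripper": 0.085}, {"travel": [0.001, 0.001, 0.2], "delta_rot": [0, 0, 0], "gripper": 0.085}]}}

```text
time: 3.65
ee_pos: [0.6316, -0.0252, 0.0297]
orientation: [0.205, 0.979, -0.0, -0.001]
force: [-0.1, -0.6, -0.6]
width: 0.0848
grip_force: 0.0
```

Emit:
{"op": "move_arm", "data": {"force": 30, "series": [{"travel": [0, 0, 0], "delta_rot": [0, 0, 0], "gripper": 0.06}, {"travel": [0, 0, 0], "delta_rot": [0, 0, 0], "gripper": 0.05}, {"travel": [0, 0, 0], "delta_rot": [0, 0, 0], "gripper": 0.04}, {"travel": [0, 0, 0], "delta_rot": [0, 0, 0], "gripper": 0.04}, {"travel": [0, 0, 0], "delta_rot": [0, 0, 0], "gripper": 0.04}, {"travel": [0, 0, 0], "delta_rot": [0, 0, 0], "gripper": 0.04}, {"travel": [0, 0, 0], "delta_rot": [0, 0, 0], "gripper": 0.04}, {"travel": [0, 0, 0], "delta_rot": [0, 0, 0], "gripper": 0.04}]}}

```text
time: 4.45
ee_pos: [0.6328, -0.0253, 0.0325]
orientation: [0.205, 0.979, 0.0, 0.001]
force: [-0.7, 0.1, 7.2]
width: 0.0471
grip_force: 31.6
```

Gripped, with the width matching the body. Lifting.

Emit:
{"op": "move_arm", "data": {"series": [{"travel": [0, 0, -0.01], "delta_rot": [0, 0, 0], "gripper": 0.04}, {"travel": [0, 0, -0.025], "delta_rot": [0, 0, 0], "gripper": 0.04}, {"travel": [0, 0, -0.045], "delta_rot": [0, 0, 0], "gripper": 0.04}, {"travel": [0, 0, -0.065], "delta_rot": [0, 0, 0], "gripper": 0.04}, {"travel": [0, 0, -0.085], "delta_rot": [0, 0, 0], "gripper": 0.04}, {"travel": [0, 0, -0.1], "delta_rot": [0, 0, 0], "gripper": 0.04}, {"travel": [0, 0, -0.11], "delta_rot": [0, 0, 0], "gripper": 0.04}, {"travel": [0, 0, -0.11], "delta_rot": [0, 0, 0], "gripper": 0.04}]}}

```text
time: 5.25
ee_pos: [0.6326, -0.0254, 0.1433]
orientation: [0.205, 0.979, 0.0, 0.001]
force: [-0.5, -0.6, -2.5]
width: 0.047
grip_force: 31.3
```

```bash
python3 - <<'E'
from go import *
shift((.4395,-.1555,.14));shift((.4395,-.1555,.04))
s=bot.sense();print(s["width"],s["grip_force"],s["force"])
for n in("top","side"):
    im=bot.read_camera(n);c=proj(n,s["ee_pos"]).round().astype(int);print(n,c)
    k=im[max(c[1]-60,0):c[1]+60,c[0]-60:c[0]+60,::-1];globals()[n]=cv2.resize(k,(400,400),interpolation=2)
cv2.imwrite("pics/lift.png",np.hstack([top,side]))
E
```

```text
t 5.25 tcp [ 0.6326 -0.0254  0.1433] travel [ 0.1245 -0.1968  0.0028]
t 5.25 tcp [ 0.6326 -0.0254  0.1433] travel [ 0.1248 -0.1969  0.1028]
0.04704484471264948 31.349226236343384 [-0.52516555 -0.5845355  -2.49321192]
top [293 166]
side [226 140]
```

View pics/lift.png

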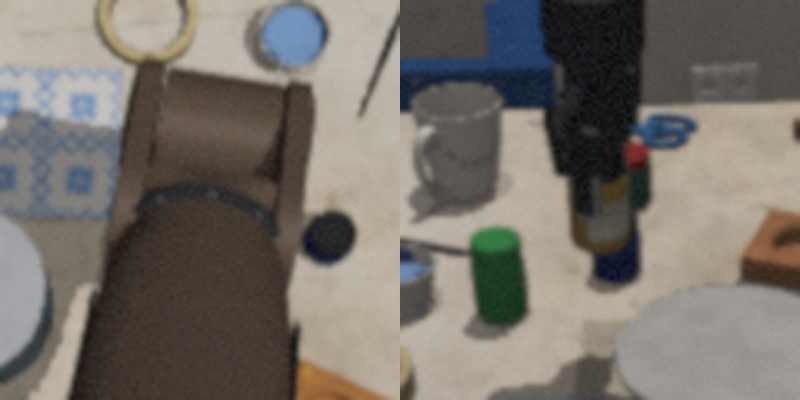

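The side view shows the jar hanging in the fingers, bottom at about (602,245) in the right half, clear of the bench. Carrying it over the stand.

Emit:
{"op": "move_arm", "data": {"series": [{"travel": [0.01, -0.016, 0], "delta_rot": [0, 0, 0], "gripper": 0.04}, {"travel": [0.03, -0.047, 0], "delta_rot": [0, 0, 0], "gripper": 0.04}, {"travel": [0.053, -0.083, 0], "delta_rot": [0, 0, 0], "gripper": 0.04}, {"travel": [0.076, -0.12, 0], "delta_rot": [0, 0, 0], "gripper": 0.04}, {"travel": [0.097, -0.153, 0], "delta_rot": [0, 0, 0], "gripper": 0.04}, {"travel": [0.114, -0.18, 0], "delta_rot": [0, 0, 0], "gripper": 0.04}, {"travel": [0.1245, -0.197, 0], "delta_rot": [0, 0, 0], "gripper": 0.04}, {"travel": [0.1245, -0.197, 0], "delta_rot": [0, 0, 0], "gripper": 0.04}]}}

```text
time: 6.15
ee_pos: [0.437, -0.1564, 0.1408]
orientation: [0.207, 0.978, 0.0, -0.001]
force: [0.3, -0.5, -2.1]
width: 0.0472
grip_force: 31.5
```

Emit:
{"op": "move_arm", "data": {"series": [{"travel": [0, 0, 0.02], "delta_rot": [0, 0, 0], "gripper": 0.04}, {"travel": [0, 0, 0.04], "delta_rot": [0, 0, 0], "gripper": 0.04}, {"travel": [0, 0, 0.055], "delta_rot": [0, 0, 0], "gripper": 0.04}, {"travel": [0, 0, 0.065], "delta_rot": [0, 0, 0], "gripper": 0.04}, {"travel": [0, 0, 0.07], "delta_rot": [0, 0, 0], "gripper": 0.04}, {"travel": [0, 0, 0.07], "delta_rot": [0, 0, 0], "gripper": 0.04}]}}

```text
time: 6.75
ee_pos: [0.439, -0.1554, 0.0708]
orientation: [0.205, 0.979, 0.0, -0.0]
force: [-0.3, 0.3, -1.2]
width: 0.0473
grip_force: 31.5
```

```bash
python3 - <<'E'
from go import *
shift((.4395,-.1555,.04))
s=bot.sense();print(s["width"],s["grip_force"],s["force"])
for n in("top","side"):
    im=bot.read_camera(n);c=proj(n,s["ee_pos"]).round().astype(int);print(n,c)
    k=im[max(c[1]-40,0):c[1]+40,c[0]-40:c[0]+40,::-1];globals()[n]=cv2.resize(k,(400,400),interpolation=2)
cv2.imwrite("pics/over.png",np.hstack([top,side]))
E
```

```text
t 6.75 tcp [ 0.439  -0.1554  0.0708] travel [-0.0005  0.0001  0.0308]
0.047346122608456186 31.49078607559204 [-0.33787178  0.34441629 -1.21497908]
top [334 235]
side [289 138]
```

View pics/over.png

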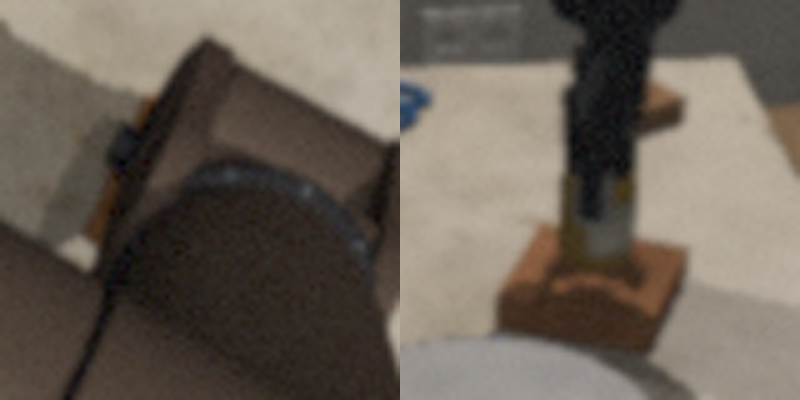

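The side view shows the jar above the well, its bottom at about x=597 in the crop and the well spanning about 552–645, so it is centred. Lowering slowly.

Emit:
{"op": "move_arm", "data": {"series": [{"travel": [0, 0, 0.005], "delta_rot": [0, 0, 0], "gripper": 0.04}, {"travel": [0, 0, 0.01], "delta_rot": [0, 0, 0], "gripper": 0.04}, {"travel": [0, 0, 0.014], "delta_rot": [0, 0, 0], "gripper": 0.04}, {"travel": [0, 0, 0.018], "delta_rot": [0, 0, 0], "gripper": 0.04}, {"travel": [0, 0, 0.022], "delta_rot": [0, 0, 0], "gripper": 0.04}, {"travel": [0, 0, 0.025], "delta_rot": [0, 0, 0], "gripper": 0.04}, {"travel": [0, 0, 0.028], "delta_rot": [0, 0, 0], "gripper": 0.04}, {"travel": [0, 0, 0.028], "delta_rot": [0, 0, 0], "gripper": 0.04}]}}

```text
time: 7.65
ee_pos: [0.4389, -0.1555, 0.0429]
orientation: [0.205, 0.979, 0.0, -0.0]
force: [0.2, 0.5, -1.4]
width: 0.0472
grip_force: 31.5
```

Emit:
{"op": "move_arm", "data": {"series": [{"travel": [0, 0, 0.001], "delta_rot": [0, 0, 0], "gripper": 0.04}, {"travel": [0, 0, 0.002], "delta_rot": [0, 0, 0], "gripper": 0.04}, {"travel": [0, 0, 0.003], "delta_rot": [0, 0, 0], "gripper": 0.04}, {"travel": [0, 0, 0.003], "delta_rot": [0, 0, 0], "gripper": 0.04}]}}

```text
time: 8.05
ee_pos: [0.4389, -0.1556, 0.0402]
orientation: [0.205, 0.979, 0.0, 0.0]
force: [-0.1, 0.4, -1.3]
width: 0.0474
grip_force: 31.5
```

Emit:
{"op": "move_arm", "data": {"series": [{"travel": [0, 0, 0.001], "delta_rot": [0, 0, 0], "gripper": 0.04}, {"travel": [0, 0, 0.002], "delta_rot": [0, 0, 0], "gripper": 0.04}, {"travel": [0, 0, 0.002], "delta_rot": [0, 0, 0], "gripper": 0.04}]}}

```text
time: 8.35
ee_pos: [0.439, -0.1556, 0.0384]
orientation: [0.205, 0.979, 0.0, 0.0]
force: [-1.2, 0.9, 2.4]
width: 0.0472
grip_force: 31.9
```

Emit:
{"op": "move_arm", "data": {"series": [{"travel": [0, 0, 0.001], "delta_rot": [0, 0, 0], "gripper": 0.04}, {"travel": [0, 0, 0.001], "delta_rot": [0, 0, 0], "gripper": 0.04}]}}

```text
time: 8.55
ee_pos: [0.439, -0.1556, 0.0383]
orientation: [0.205, 0.979, -0.0, 0.001]
force: [-4.1, 2.2, 20.4]
width: 0.0468
grip_force: 33.6
```

Contact came at TCP z 0.0384, exactly what the floor predicts. Easing the preload, then opening.

Emit:
{"op": "move_arm", "data": {"force": 20, "series": [{"travel": [0, 0, -0.001], "delta_rot": [0, 0, 0], "gripper": 0.045}, {"travel": [0, 0, -0.001], "delta_rot": [0, 0, 0], "gripper": 0.05}, {"travel": [0, 0, -0.001], "delta_rot": [0, 0, 0], "gripper": 0.06}, {"travel": [0, 0, -0.001], "delta_rot": [0, 0, 0], "gripper": 0.075}, {"travel": [0, 0, -0.001], "delta_rot": [0, 0, 0], "gripper": 0.085}, {"travel": [0, 0, -0.001], "delta_rot": [0, 0, 0], "gripper": 0.085}, {"travel": [0, 0, -0.001], "delta_rot": [0, 0, 0], "gripper": 0.085}, {"travel": [0, 0, -0.001], "delta_rot": [0, 0, 0], "gripper": 0.085}]}}

```text
time: 9.35
ee_pos: [0.439, -0.1556, 0.0382]
orientation: [0.205, 0.979, 0.0, 0.0]
force: [0.1, -0.4, 0.0]
width: 0.0848
grip_force: 0.0
```

Emit:
{"op": "move_arm", "data": {"series": [{"travel": [0, 0, -0.015], "delta_rot": [0, 0, 0], "gripper": 0.085}, {"travel": [0, 0, -0.035], "delta_rot": [0, 0, 0], "gripper": 0.085}, {"travel": [0, 0, -0.06], "delta_rot": [0, 0, 0], "gripper": 0.085}, {"travel": [0, 0, -0.09], "delta_rot": [0, 0, 0], "gripper": 0.085}, {"travel": [0, 0, -0.12], "delta_rot": [0, 0, 0], "gripper": 0.085}, {"travel": [0, 0, -0.15], "delta_rot": [0, 0, 0], "gripper": 0.085}, {"travel": [0, 0, -0.18], "delta_rot": [0, 0, 0], "gripper": 0.085}, {"travel": [0, 0, -0.19], "delta_rot": [0, 0, 0], "gripper": 0.085}]}}

```text
time: 10.15
ee_pos: [0.4395, -0.1559, 0.2308]
orientation: [0.205, 0.979, -0.001, 0.002]
force: [0.7, -0.6, 0.3]
width: 0.0848
grip_force: 0.0
```

```bash
python3 - <<'E'
from fit import *
s=bot.sense();print(s["ee_pos"],s["width"],s["force"])
im=bot.read_camera("side")
print("pred box",box("side",.439,-.1555,.078,.024).round(),"top at z.084",proj("side",(.439,-.1555,.084)))
cv2.imwrite("pics/done.png",cv2.resize(im[100:220,170:330,::-1],(800,600),interpolation=2))
E
```

```text
[ 0.43952502 -0.15589246  0.23082415] 0.08483933225489296 [ 0.72975259 -0.5577394   0.26624526]
pred box [280. 133. 297. 162.] top at z.084 [288.94665068 134.62712956]
```

View pics/done.png

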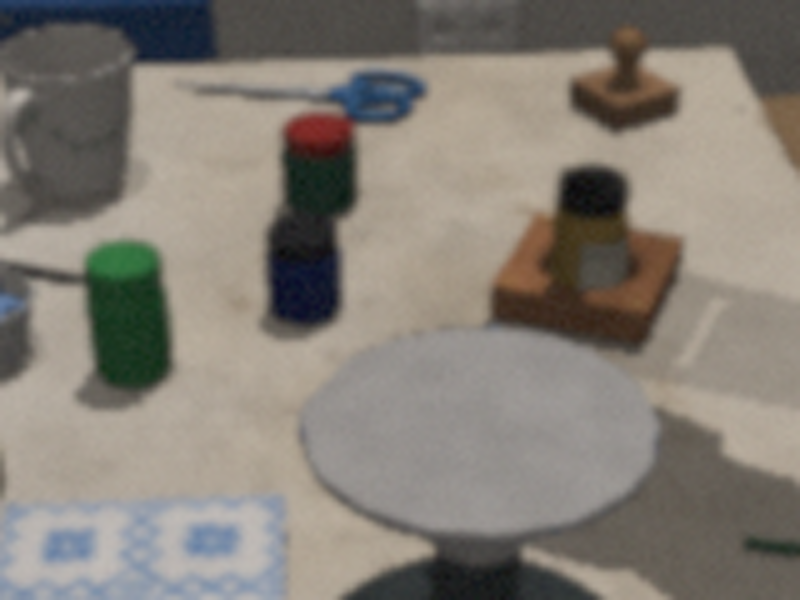

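The jar stands upright in the well, lid top at about (593,178) in the crop, which is pixel (288.6,135.6) against a predicted (289,134.6). The loose jars haven't moved and the gripper is clear, so I'm handing in.

```bash
python3 -c "
from cell import bot
print(bot.sign_off())"
```

```text
the job is handed in; nothing more can be done
None
```

The tallest jar (amber, dark lid) is standing upright on the floor of the empty stand's well; the other jars were left alone, and I handed the job in after about 10 s of robot time (no verdict came back).

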